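# Shut the torch dock and hold the torch pressed in its V cradle

## Robot

A 6-joint arm with a two-finger parallel gripper is mounted at the origin on the work surface. World frame = base frame: x ahead of the robot, y to its left, z up, the work surface at z = 0. Lengths are in mm, angles in rad, forces in N, time in s.
With the tool pointing down it reaches from about 300 to 775 mm from the base axis. Payload 14.6 kg.
Tool frame: the origin (TCP) lies midway between the tips of the shut fingers; the grasp point (between the pads) lies 19 mm behind it (manip.grip_point_offset is the distance from the TCP to the grasp point, in mm); x points along the fingers, z is the direction in which the jaws open and shut, and the axes are right-handed (so a half turn about x gives the same grasp; the last joint's range is limited). The gripper opens to 94 mm and grips with 3 to 60 N. Pads are 16 mm wide; open, the fingers measure 119 mm over their backs; the gripper's body (75 mm by 177 mm) begins 78 mm behind the grasp point.
Start: joints at [1.071, 0.3, 1.521, -0, 1.321, -0.067], TCP at [230.674, 499.278, 205.446] pointing down, gripper open.
Joint ranges: [-3.03, 3.03], [-0.79, 2.21], [0.23, 2.52], [-1.04, 4.18], [0, 3.07], [-2.55, 2.55]. Speed limits (rad/s): [2.22, 2.22, 2.57, 3.14, 3.14, 3.14].

## Interface

Orientations are given as [roll, pitch, yaw] about the fixed x, y, z axes, in that order (R = Rz(yaw) Ry(pitch) Rx(roll)).
In Python, from cell import manip, camera, calibration, order gives the robot as it stands.
- The arm moves only by the tool jog_arm, never from a script. Its arguments are lists of equal length, an entry for each row: "turn": the turn, a rotation vector about the tool's x, y, z in degrees, a list of three; "dp": the shift along the tool's x, y, z in cm, a list of three; "gripper": the closure, from 0 (fully open) to 1 (shut). In form: {"turn": [[ax, ay, az], ...], "dp": [[tx, ty, tz], ...], "gripper": [gripper, ...]}. A call has 1 to 8 rows; each row shifts and turns the pose as measured when the row begins, along the tool's axes as they then stand; what a row does not reach is not made up. A row lasts 1/8 s, in which the tool goes at most 62.5 mm and 10.7 degrees, less where a joint would pass 70% of its speed; a pose out of reach is approached as far as the arm can. A call is refused whole if a number of a shift passes 6.25 or a number of a turn 10.7, either way. A call with a gripper value outside its range is refused whole. The fingers move at their own pace and stop on an object; "grip_force" is the grip in N (left out, the last holds). Time passes only in rows, so rows that do not move let the fingers close. It gives the time, the measured TCP pose, the force and the opening at its end, in the units of the state.
- manip.read_state(): the state, without advancing time (a new reading comes with each control period).
- camera(name): name is "side" or "top" or "wrist"; returns (picture, depth): 400x640x3 uint8, red, green, blue; 400x640 float32, mm along the optical axis (not along the pixel's ray), 0 where there is no reading.
- calibration(name): a dict with "K" (3x3 intrinsics, pixels), "world_from_camera" (4x4, takes a point from camera to world coordinates). Camera axes: x right, y down, z forward; pixel columns grow to the right and rows downward; lengths in mm; the calibration is good to about 2 mm. A picture is of the moment at which its call begins: read the wrist's pose just before it. calibration takes no time and is no camera call; for the wrist camera it gives the pose at the moment of the call.
- order.sign_off(): hands the job in, once; it reports no verdict.
The state is a dict: "clock": time; "joints": joint angles; "qd": joint speeds; "effort": joint torques, N m; "eef_pos": TCP position; "eef_rot": TCP orientation; "wrist_force": force on the tool from outside, world axes, zero at the start; "moment": the same for the moment, N m; "finger_gap": finger opening in mm.
Only numpy, scipy, OpenCV 4.12 (cv2) and the standard library are available. Lean on these libraries where they do the work, as an engineer would, in place of code of your own. Each camera call takes 0.05 s, during which the arm holds its last target.

## Task

Swing the lid of the grey charging dock fully shut so that its orange tab drops behind the rim. Then lay the black torch along the V-shaped cradle on the lid, its barrel in both forks and its collars outside them, and press it down squarely (about 15 newtons) so that it sits fully home and bears on the copper strips of both sides of the V; finish while still holding it pressed there, without letting go. Leave the coin dish, padlock, paperweight and shoehorn where they are.

Things in the scene. Friction and masses are not known exactly. Their poses are not given: they have to be found in the camera images.
- dock: grey plastic charging box fixed to the ledge, 95 (its x) x 130 (its y) x 40 mm high, walls 4 mm; origin at the centre of its underside, z up. It stands left or right of the robot's centre line, turned up to 0.4 rad. The lid is hinged along y on the -x rim (towards the robot); its free edge shuts onto the +x rim.
- dock_lid (a joint): white lid, 95 mm from hinge to free edge, 130 mm wide, 6 mm thick, 0.18 kg; rad: 0 = shut flat on the rim, up to 1.4 as the free edge swings up and back towards the robot; starts 0.7 to 1.2. Stiff hinge: it stays where left, closes with under 0.2 Nm, no snap. Its outer face is bare and free to push on for 72 mm between the two forks of the cradle.
- hinge (a point): point on the dock, middle of the lid's hinge axis: 47.5 mm to the dock's -x from its centre, 40 mm above the ledge; the lid's underside passes through it; axes as the dock's.
- rim (a point): point on the dock, middle of the top of its +x wall, 40 mm above the ledge, the rim the tab drops behind.
- tab (a point): lower end of the orange tab (34 mm wide, 3 mm thick, reaching 10 mm below the lid) near the lid's free edge, 87.5 mm from the hinge; with the lid shut it is inside the box, 10 mm below and 5.5 mm behind the rim point.
- cradle (a point): middle of the torch's axis when seated: over the lid's middle, 30 mm above its outer face (76 mm above the ledge when shut). Moves with the lid; y along the V. The 90 degree V is two black copper-lined forks, each 12 mm thick, 36 to 48 mm either side along y; V bottom 21 mm below this point, flanks end about level with it. Fingers fit between the forks.
- torch: black plastic torch on the ledge, 0.14 to 0.24 kg, 171 mm long along its y: round barrel 30 mm across, 124 mm long, with a six-sided collar 36 mm across flats, 22 mm long, at each end, on which it lies; lens at +y, orange button at -y. Origin 18 mm below the middle of its axis. Left or right, turned up to 0.7 rad. Either way round will do; it may sit up to 13 mm off along the V.
- torch_center (a point): middle of the torch's barrel, on its axis, 18 mm above the ledge at the start.
- coin_dish: white ceramic dish, 100 mm across, 28 mm high, beyond the work; leave alone. Origin under its centre.
- padlock: blue plastic padlock lying flat, 42 x 36 x 20 mm, with a steel shackle; leave alone. Origin under its body's centre.
- paperweight: green glass paperweight, 66 mm across, 40 mm high; leave alone. Origin under its centre.
- shoehorn: folded aluminium shoehorn lying flat, 130 x 30 x 8 mm; leave alone. Origin under its centre.
Not all that is in view belongs to the job. Several things have the shape of the dock; the one meant has the colours described above.

How it is judged:
By the outcome, as a careful person would: the job done as asked, in the order asked, and still so for the second after the job is handed in, while the arm keeps its last pose, push and grip.
It also fails if it takes over 64 s, if anything falls off the work surface, if the arm or the gripper's body presses on something with over 40 N, if the wrist force passes 120 N, or if a joint passes its speed limit or range.

## Working session

There is one attempt and no reset: what is moved stays moved. The work goes in short steps, Python scripts to look and compute and a tool call to move; the robot and the scene stay as the last step left them, time stands still between calls to the robot, and variables do not carry over. Pictures are saved under pics/ and viewed, and the job is handed in when it is done.

Besides the shell and the picture viewer there is one more tool, called as name(argument=value, ...) on one line, values as JSON. jog_arm: Moves the arm, as the interface text tells. Its arguments: {"type":"object","properties":{"turn":{"type":"array","items":{"type":"array","items":{"type":"number"}}},"dp":{"type":"array","items":{"type":"array","items":{"type":"number"}}},"gripper":{"type":"array","items":{"type":"number"}},"grip_force":{"type":"number"}},"required":["turn","dp","gripper"]}

```bash
ls; mkdir -p pics; python3 - <<'E'
from cell import manip,camera,calibration,order
import cv2,numpy as np
print(manip.read_state())
for n in ("top","side"):
    p,d=camera(n); cv2.imwrite(f"pics/{n}0.png",p[:,:,::-1]); np.savez(f"{n}0.npz",p=p,d=d,**calibration(n)); print(n,calibration(n))
E
```

```text
pics
{'clock': 0.0, 'joints': array([ 1.07143396e+00,  3.00436899e-01,  1.52156153e+00,  1.31080722e-05,
        1.32069821e+00, -6.65980103e-02]), 'qd': array([ 0.00131242,  0.00038025,  0.00032194, -0.00044246, -0.00235107,
        0.0003273 ]), 'effort': array([-3.03390516e-03, -5.31799901e+01, -3.52734876e+01,  7.07216584e-02,
        2.44917726e-02, -1.08624711e-04]), 'eef_pos': array([230.5368429 , 499.07291914, 204.91336089]), 'eef_rot': array([ 3.06349439,  1.56969227, -2.08166219]), 'wrist_force': array([0.89394519, 0.23277736, 0.07358965]), 'moment': array([ 0.01071683,  0.04081745, -0.04305917]), 'finger_gap': 94.10001499546328}
top {'K': array([[495.50567164,   0.        , 316.72634334],
       [  0.        , 495.50567164, 199.26808602],
       [  0.        ,   0.        ,   1.        ]]), 'world_from_camera': array([[ 2.12245108e-02, -9.94856378e-01,  9.90469946e-02,
         4.49216548e+02],
       [-9.99764885e-01, -2.06801252e-02,  6.51979484e-03,
        -1.44211610e+02],
       [-4.43795523e-03, -9.91620866e-02, -9.95061398e-01,
         1.37117574e+03],
       [ 0.00000000e+00,  0.00000000e+00,  0.00000000e+00,
         1.00000000e+00]])}
side {'K': array([[497.58756879,   0.        , 320.30781766],
       [  0.        , 497.58756879, 198.37241814],
       [  0.        ,   0.        ,   1.        ]]), 'world_from_camera': array([[ 9.28998563e-01, -2.32526398e-01,  2.87911696e-01,
         1.82877843e+02],
       [-3.70041890e-01, -5.95273850e-01,  7.13244729e-01,
        -1.11309503e+03],
       [ 5.53807612e-03, -7.69142716e-01, -6.39053059e-01,
         9.69282094e+02],
       [ 0.00000000e+00,  0.00000000e+00,  0.00000000e+00,
         1.00000000e+00]])}
```

View pics/top0.png

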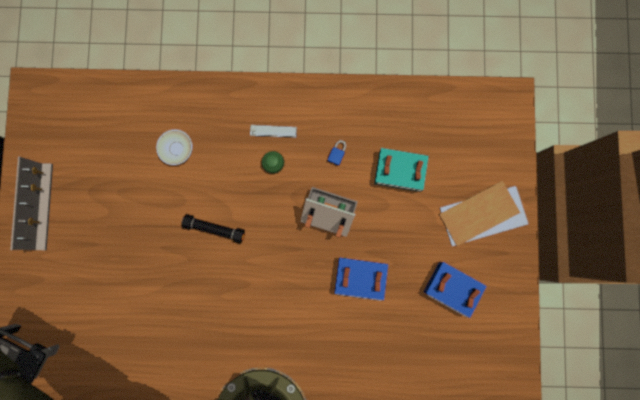

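View pics/side0.png

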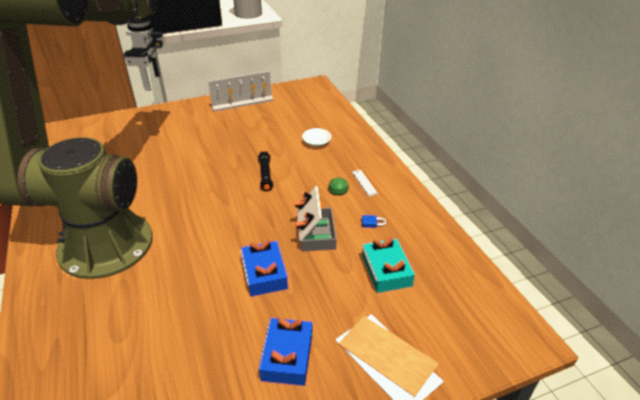

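The top view shows the grey dock with its open white lid at (328,212) and the torch at (213,229). The blue and teal docks at (361,279), (455,290) and (402,170) are decoys.

```bash
cat > h.py <<'E'
import numpy as np,cv2
def load(n): return np.load(n)
def cloud(f):
    d=f['d'];K=f['K'];T=f['world_from_camera'];v,u=np.mgrid[0:d.shape[0],0:d.shape[1]]
    P=np.stack([(u-K[0,2])/K[0,0]*d,(v-K[1,2])/K[1,1]*d,d],-1)
    return P@T[:3,:3].T+T[:3,3]
def ray(f,u,v,z):
    K=f['K'];T=f['world_from_camera'];r=T[:3,:3]@np.array([(u-K[0,2])/K[0,0],(v-K[1,2])/K[1,1],1]);o=T[:3,3]
    return o+r*(z-o[2])/r[2]
E
python3 - <<'E'
from h import *
f=load('top0.npz');P=cloud(f);p=f['p']
# torch
for n,(a,b,c,d) in dict(top=(200,255,170,255)).items():
    sub=P[a:b,c:d];g=p[a:b,c:d].max(-1)
    m=(sub[...,2]>5)&(sub[...,2]<60)
    m2=g<60
    m2=m2.astype(np.uint8)
    ns,l,st,ce=cv2.connectedComponentsWithStats(m2);k=1+np.argmax(st[1:,4]);M=l==k
    q=np.argwhere(M)[:,::-1]+[c,a]
    r=cv2.minAreaRect(q.astype(np.float32));print(r)
    box=cv2.boxPoints(r)
    W=np.array([ray(f,*x,18)[:2] for x in box]);print(W,W.mean(0)); print([np.linalg.norm(W[i]-W[i-1]) for i in range(4)])
    pp=sub[M]; print('z pct',np.percentile(pp[:,2],[5,50,95]))
z=P[150:255,280:380]
cv2.imwrite('pics/dz.png',cv2.resize(p[175:250,285:370,::-1],None,fx=9,fy=8,interpolation=cv2.INTER_CUBIC)[:600])
s=load('side0.npz')
cv2.imwrite('pics/ds.png',cv2.resize(s['p'][175:260,280:350,::-1],None,fx=7,fy=7,interpolation=cv2.INTER_CUBIC))
for name,f in (('t',f),('s',s)):
    pass
E
```

```text
((206.67921447753906, 227.12261962890625), (50.27396011352539, 13.59869384765625), 15.945395469665527)
[[500.71355122 234.85403397]
 [536.70384004 226.34432159]
 [501.70122151  92.39433042]
 [465.91589005 101.22205553]] [501.2586257  163.70368538]
[np.float64(138.08831551760412), np.float64(36.98264585456686), np.float64(138.44776429280313), np.float64(36.85808836398518)]
z pct [24.55664556 31.13586595 38.06882147]
```

View pics/dz.png

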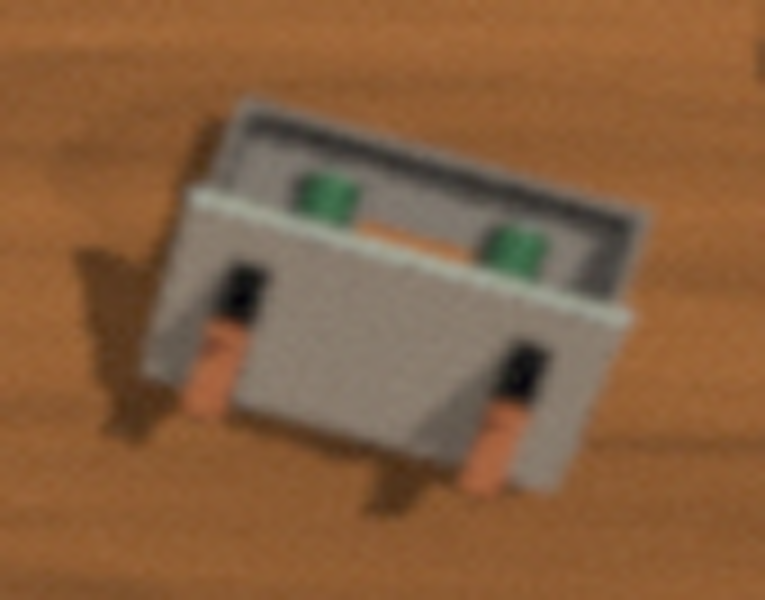

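View pics/ds.png

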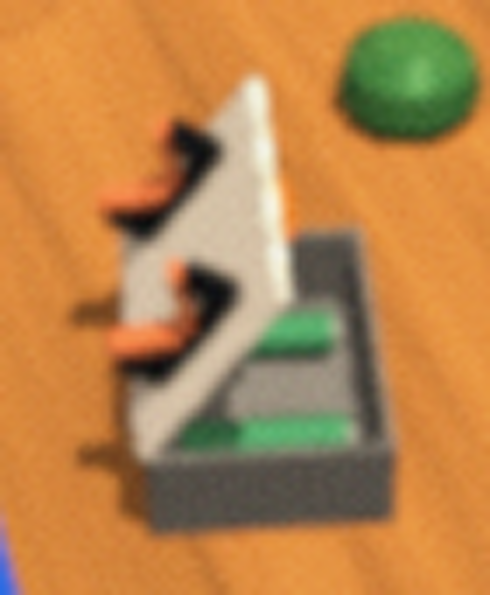

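```bash
python3 - <<'E'
from h import *
f=load('top0.npz');P=cloud(f);p=f['p'];s=load('side0.npz');PS=cloud(s)
A=ray(f,312.2,187.1,40);B=ray(f,357.4,201.3,40);print('rim',A,B,np.linalg.norm(A-B))
# side rim corners: near (390,455)->; far (358,235)
a=ray(s,280+358/7,175+233/7,40);b=ray(s,280+392/7,175+452/7,40);c=ray(s,280+148/7,175+460/7,40);print('side rim far,near,hingenear',a,b,c)
y=(A-B)[:2];y/=np.linalg.norm(y);x=np.array([y[1],-y[0]]);print('yaw',np.arctan2(x[1],x[0]))
mid=(A+B)[:2]/2;C=mid-47.5*x;print('centre',C)
for nm,Q,sl in (('top',P,np.s_[180:245,290:365]),('side',PS,np.s_[175:255,280:350])):
    q=Q[sl].reshape(-1,3);q=q[q[:,2]>12]
    L=np.c_[(q[:,:2]-C)@x,(q[:,:2]-C)@y,q[:,2]]
    print(nm,len(L),np.percentile(L,[1,50,99],axis=0).round())
    m=(abs(L[:,1])<33)&(L[:,0]<20)&(L[:,2]>45)
    k=L[m]; 
    # lid plane fit (outer face): x,z line
    for it in range(5):
        co=np.polyfit(k[:,0],k[:,2],1); r=k[:,2]-np.polyval(co,k[:,0]); k=k[abs(r)<max(5,2*r.std())]
    print('lid angle',np.arctan(co[0]),co,'z at x=-47.5',np.polyval(co,-47.5),len(k),k.max(0),k.min(0))
# torch
for nm,Q,sl in (('top',P,np.s_[205:250,175:255]),('side',PS,np.s_[145:195,250:280])):
    q=Q[sl].reshape(-1,3);m=(q[:,2]>12);q=q[m]
    r=cv2.minAreaRect(q[:,:2].astype(np.float32));print(nm,r,q[:,2].max())
    np.set_printoptions(suppress=True,precision=1);print(cv2.boxPoints(r))
E
```

```text
rim [ 614.55468826 -122.53874487   40.        ] [ 578.492826   -245.31092187   40.        ] 127.95884242566298
side rim far,near,hingenear [ 613.97025917 -128.31691456   40.        ] [ 576.9865642  -250.31038036   40.        ] [ 489.26092279 -220.56834767   40.        ]
yaw -0.2856945511773228
centre [ 550.94911534 -170.53819729]
top 1520 [[-61. -62.  15.]
 [-16.   2.  85.]
 [ 47.  66. 127.]]
lid angle 0.9565618468246028 [  1.41795584 118.13011286] z at x=-47.5 50.777210427971355 530 [  5.47921052  32.85706633 125.97040604] [-51.58660055 -32.98487918  45.02556761]
side 1834 [[  -88. -1008.    13.]
 [   -5.   -13.    46.]
 [  109.   197.   969.]]
lid angle 0.9512654507308876 [  1.40212923 115.23359728] z at x=-47.5 48.63245895829989 258 [  6.5322984   32.59254048 124.81316126] [-48.92735032 -32.91730724  45.94190977]
top ((473.39459228515625, 45.8267822265625), (380.8185729980469, 42.117576599121094), 76.43824768066406) 1371.1757438283728
[[ 408.3 -134.3]
 [ 449.2 -144.2]
 [ 538.5  226. ]
 [ 497.6  235.9]]
side ((353.4912109375, -444.1168212890625), (1380.7509765625, 40.88240051269531), 76.08509063720703) 969.2820942495755
[[  167.6 -1109.3]
 [  207.3 -1119.1]
 [  539.4   221.1]
 [  499.7   230.9]]
```

```bash
cat >> h.py <<'E'
from scipy.spatial.transform import Rotation as Rn
np.set_printoptions(suppress=True,precision=2)
def st():
    from cell import manip
    s=manip.read_state();R=Rn.from_euler('xyz',s['eef_rot']);return s,np.array(s['eef_pos']),R
def need(tx,ty,tz,yaw,flip=1):
    """target TCP, tool pointing down with tool z along flip*(cos yaw,sin yaw)"""
    s,p,R=st()
    z=flip*np.array([np.cos(yaw),np.sin(yaw),0]);x=np.array([0,0,-1.]);y=np.cross(z,x)
    Rt=Rn.from_matrix(np.c_[x,y,z])
    rv=(R.inv()*Rt).as_rotvec(degrees=True);d=R.inv().apply(np.array([tx,ty,tz])-p)/10
    print('t',round(s['clock'],2),'pos',p,'turn deg',rv,'dp cm (now)',d,'dp after turn',Rt.inv().apply(np.array([tx,ty,tz])-p)/10,'F',s['wrist_force'],'gap',round(s['finger_gap'],1))
E
python3 - <<'E'
from h import *
f=load('top0.npz');P=cloud(f);s=load('side0.npz');PS=cloud(s)
for nm,ff,Q,sl in (('top',f,P,np.s_[205:250,175:255]),('side',s,PS,np.s_[140:200,245:285])):
    q=Q[sl].reshape(-1,3);q=q[(ff['d'][sl].ravel()>0)&(q[:,2]>14)]
    r=cv2.minAreaRect(q[:,:2].astype(np.float32));print(nm,r,q[:,2].max(),len(q))
    print(cv2.boxPoints(r))
s,p,R=st();print(R.as_matrix(),s['joints'])
for fl in (1,-1): need(495,-150,205,-0.288,fl)
E
```

```text
top ((497.7076110839844, 146.092041015625), (174.4414825439453, 41.372013092041016), 76.05392456054688) 41.65093003064976 780
[[456.61  66.43]
 [496.76  56.46]
 [538.8  225.76]
 [498.65 235.73]]
side ((498.36810302734375, 140.650634765625), (175.85690307617188, 40.88240051269531), 76.08509063720703) 40.74828640323108 390
[[457.38  60.22]
 [497.06  50.39]
 [539.35 221.08]
 [499.67 230.91]]
[[-0.   -0.91  0.42]
 [-0.    0.42  0.91]
 [-1.    0.   -0.  ]] [ 1.07  0.3   1.52 -0.    1.32 -0.07]
t 0.1 pos [230.58 499.09 204.97] turn deg [81.7  -0.05  0.04] dp cm (now) [  0.04 -51.23 -47.83] dp after turn [ -0.   -54.73  43.79] F [ 0.4  -1.01  0.16] gap 94.3
t 0.1 pos [230.58 499.09 204.97] turn deg [-98.3   -0.04  -0.05] dp cm (now) [  0.04 -51.23 -47.83] dp after turn [ -0.    54.73 -43.79] F [ 0.4  -1.01  0.16] gap 94.3
```

jog_arm(turn=[[7,0,0],[7,0,0],[7,0,0],[7,0,0],[7,0,0],[7,0,0],[7,0,0],[7,0,0]], dp=[[0,-6,-0.6],[0,-6,-0.6],[0,-6,-0.6],[0,-6,-0.6],[0,-6,-0.6],[0,-6,-0.6],[0,-6,-0.6],[0,-6,-0.6]], gripper=[0,0,0,0,0,0,0,0])

```text
clock: 1.1
eef_pos: [497.4, 107.7, 202.4]
eef_rot: [-2.663, 1.565, -2.527]
wrist_force: [-0.3, 0.3, 0.1]
finger_gap: 94.0
```

```bash
python3 - <<'E'
from h import *
need(430,-135,205,-0.288)
E
```

```text
t 1.1 pos [497.44 107.69 202.36] turn deg [24.32 -0.24  0.2 ] dp cm (now) [ -0.16 -23.13  -9.98] dp after turn [ -0.26 -25.19   0.43] F [-0.34  0.32  0.14] gap 94.0
```

```bash
cat > snap.py <<'E'
import sys
from h import *
from cell import camera,calibration
n,o=sys.argv[1:3]
c=calibration(n);p,d=camera(n);np.savez(o+'.npz',p=p,d=d,**c);cv2.imwrite(f'pics/{o}.png',p[:,:,::-1])
E
python3 snap.py wrist w1
```

```text
(no output)
```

View pics/w1.png

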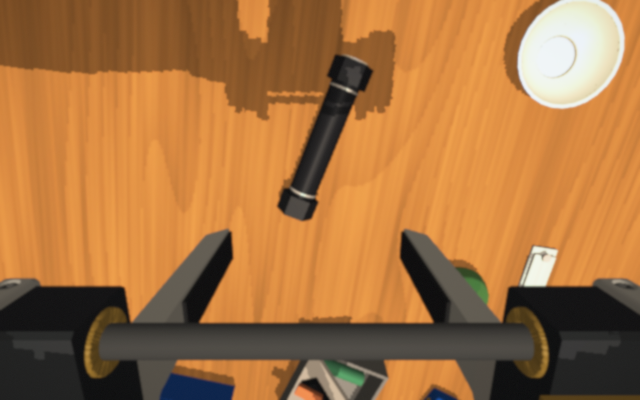

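The wrist view shows the whole torch, from (350,70) to (298,205). The dock is at the bottom edge. I'll measure the torch from this.

```bash
python3 - <<'E'
from h import *
f=load('w1.npz');P=cloud(f);sl=np.s_[45:228,265:390]
dk=(f['p'][sl].max(-1)<75)
q=P[sl];m=(f['d'][sl]>0)&(q[...,2]>12)&(q[...,2]<50)
q=q[m];print(len(q),np.percentile(q[:,2],[1,50,99]))
r=cv2.minAreaRect(q[:,:2].astype(np.float32));print(r);print(cv2.boxPoints(r))
# axis: ray cast of collar centre pixels
for u,v in ((350,72),(298,204)): print(ray(f,u,v,26))
fl=P[250:300,300:380][f['d'][250:300,300:380]>0];print('table z',np.median(fl[:,2]))
print(f['world_from_camera'])
E
```

```text
5391 [17.66 30.45 36.08]
((497.1485595703125, 144.49606323242188), (170.42916870117188, 41.47064208984375), 76.17066192626953)
[[456.65  66.71]
 [496.91  56.8 ]
 [537.65 222.28]
 [497.38 232.2 ]]
[514.45 214.19  26.  ]
[481.04  74.43  26.  ]
table z -1.110589603518406
[[  0.99   0.13   0.03 486.76]
 [  0.14  -0.95  -0.27 184.55]
 [ -0.     0.27  -0.96 380.47]
 [  0.     0.     0.     1.  ]]
```

jog_arm(turn=[[6,0,0],[6,0,0],[6,0,0],[6,0,0]], dp=[[0,-5.8,-2.5],[0,-5.8,-1.6],[0,-5.8,-1],[0,-5,0]], gripper=[1,1,1,1])

```text
clock: 1.65
eef_pos: [440.4, -120.9, 202.7]
eef_rot: [-2.19, 1.563, -2.495]
wrist_force: [1.0, -0.8, -0.2]
finger_gap: 57.6
```

```bash
python3 - <<'E'
from h import *
need(430,-135,205,-0.288)
E
python3 snap.py wrist w2
```

```text
t 1.65 pos [ 440.37 -120.88  202.68] turn deg [-0.94 -0.26  0.35] dp cm (now) [-0.22 -1.66 -0.57] dp after turn [-0.23 -1.65 -0.59] F [ 1.   -0.77 -0.21] gap 57.6
```

View pics/w2.png

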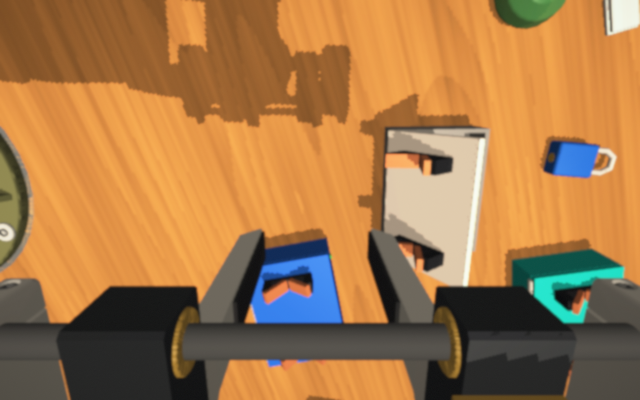

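```bash
python3 - <<'E'
from h import *
f=load('w2.npz');P=cloud(f);p=f['p'].astype(int)
sl=np.s_[115:230,360:500]
q=P[sl].reshape(-1,3);c=p[sl].reshape(-1,3);ok=(f['d'][sl].ravel()>0)&(q[:,2]>30)
q=q[ok];c=c[ok]
yaw=-0.288
for C,yaw in (((550.5,-171.5),-0.288),):
    x=np.array([np.cos(yaw),np.sin(yaw)]);y=np.array([-x[1],x[0]])
    L=np.c_[(q[:,:2]-C)@x,(q[:,:2]-C)@y,q[:,2]]
    print(len(L),np.percentile(L,[.5,50,99.5],axis=0))
    gr=(c.max(1)-c.min(1)<45)&(c.min(1)>100)&(L[:,2]>45)
    k=L[gr]
    A=np.c_[k[:,:2],np.ones(len(k))]
    for it in range(6):
        co=np.linalg.lstsq(A,k[:,2],rcond=None)[0];r=k[:,2]-A@co;g=abs(r)<4;k=k[g];A=A[g]
    print('plane',co,len(k),'theta',np.arctan(co[0]),'yaw corr',np.arctan2(co[1],co[0]), 'z at hinge', co@[-47.5,0,1], k.min(0),k.max(0))
    # y extents of lid +y edge
    print('ymax',np.percentile(k[:,1],[98,99.5]))
    # orange/black forks of +y side
    fk=(c[:,0]-c[:,2]>60)&(L[:,1]>10);print('fork+y orange',fk.sum(),np.percentile(L[fk],[2,50,98],axis=0))
for u,v in ((387,129),(385,225)): print(ray(f,u,v,43.5))
print('rim corner',ray(f,488,129,40))
E
```

```text
9840 [[-58.12 -32.92  34.18]
 [-19.36  26.6   86.17]
 [ 47.7   65.08 120.59]]
plane [  1.39  -0.   115.  ] 1409 theta 0.948849063612009 yaw corr -0.0011109402238147572 z at hinge 48.7399217973678 [-50.83 -36.17  45.03] [  5.89  65.24 121.19]
ymax [64.93 65.08]
fork+y orange 780 [[-59.87  27.61  39.41]
 [-39.96  41.77  84.22]
 [ 46.54  48.24 116.41]]
[519.36 -93.9   43.5 ]
[ 493.3 -188.8   43.5]
rim corner [ 613.47 -123.6    40.  ]
```

```bash
cat >> h.py <<'E'
C=np.array([550.5,-171.5]);YAW=-0.288
def loc(lx,ly,z):
    x=np.array([np.cos(YAW),np.sin(YAW)]);y=np.array([-x[1],x[0]]);w=C+lx*x+ly*y;need(w[0],w[1],z,YAW)
    s,p,R=st();d=p[:2]-C;print('local now',d@x,d@y,p[2])
E
python3 -c "
from h import *
loc(-45,0,102)"
```

```text
t 1.7 pos [ 439.57 -124.96  202.63] turn deg [-1.39 -0.26  0.43] dp cm (now) [10.04 -1.05  7.53] dp after turn [10.06 -1.31  7.46] F [-1.48 -1.17 -0.15] gap 53.3
local now -119.58230596988508 13.11827222326926 202.62903068496766
```

jog_arm(turn=[[-1.4,-0.2,0.4],[0,0,0],[0,0,0],[0,0,0],[0,0,0]], dp=[[3,-0.6,0],[3.5,-0.7,1],[3.5,0,2.5],[0,0,4],[0,0,0]], gripper=[1,1,1,1,1])

```text
clock: 2.33
eef_pos: [508.2, -161.7, 99.0]
eef_rot: [-2.968, 1.569, 3.024]
wrist_force: [-0.1, -1.0, -0.6]
finger_gap: 3.3
```

```bash
python3 -c "
from h import *
loc(-45,0,102)"; python3 snap.py side s2; python3 -c "
from h import *
p=load('s2.npz')['p'];cv2.imwrite('pics/s2c.png',cv2.resize(p[120:270,230:390,::-1],None,fx=4,fy=4))"
```

```text
t 2.33 pos [ 508.23 -161.75   99.02] turn deg [-0.18 -0.08  0.01] dp cm (now) [-0.3   0.26 -0.17] dp after turn [-0.3   0.27 -0.17] F [-0.13 -0.97 -0.57] gap 3.3
local now -43.295074097976084 -2.6526303063643524 99.01974575054699
```

View pics/s2c.png

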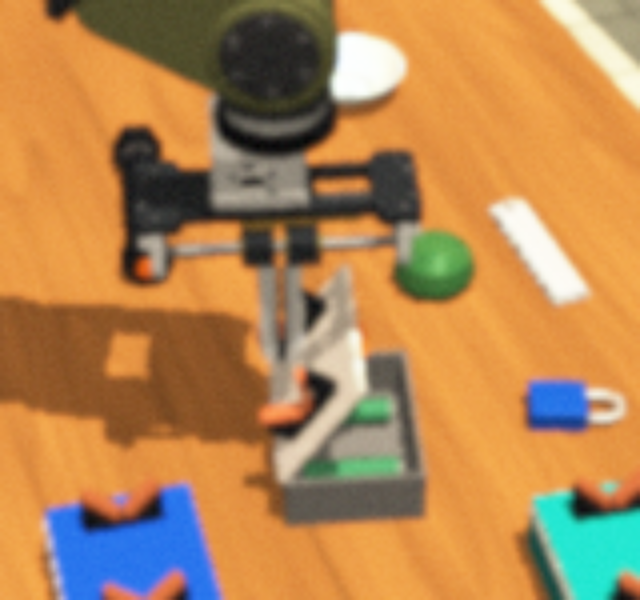

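jog_arm(turn=[[0,0,0],[0,0,0],[0,0,0],[0,0,0],[0,0,0],[0,0,0]], dp=[[0.1,0.27,2.4],[0.4,0,1.0],[0.8,0,0.9],[1.0,0,0.6],[1.2,0,0.5],[1.0,0,0.2]], gripper=[1,1,1,1,1,1])

```text
clock: 3.12
eef_pos: [561.1, -174.5, 51.6]
eef_rot: [-3.062, 1.568, 2.931]
wrist_force: [1.3, -0.6, 2.0]
finger_gap: 0.4
```

```bash
python3 -c "
from h import *
loc(14,0,46)"
```

```text
t 3.12 pos [ 561.1  -174.47   51.6 ] turn deg [-0.15 -0.13  0.01] dp cm (now) [ 0.56 -0.02  0.3 ] dp after turn [ 0.56 -0.02  0.3 ] F [ 1.3  -0.59  2.05] gap 0.4
local now 11.005259036555314 0.15979456331584765 51.59890602903566
```

jog_arm(turn=[[0,0,0],[0,0,0],[0,0,0]], dp=[[0.5,0,0.3],[0.2,0,0],[0.1,0,0]], gripper=[1,1,1])

```text
clock: 3.5
eef_pos: [563.0, -175.1, 46.1]
eef_rot: [-3.091, 1.565, 2.902]
wrist_force: [-7.9, 1.9, 13.7]
finger_gap: 0.3
```

jog_arm(turn=[[0,0,0],[0,0,0]], dp=[[0.15,0,0],[0.1,0,0]], gripper=[1,1])

```text
clock: 3.75
eef_pos: [563.0, -175.0, 46.2]
eef_rot: [-3.058, 1.566, 2.935]
wrist_force: [-5.7, 1.7, 12.9]
finger_gap: 0.4
```

```bash
python3 -c "
from h import *
loc(14,0,46)"
```

```text
t 3.75 pos [ 563.02 -175.05   46.18] turn deg [-0.13 -0.3   0.03] dp cm (now) [ 0.02 -0.02  0.1 ] dp after turn [ 0.02 -0.02  0.1 ] F [-5.66  1.74 12.91] gap 0.4
local now 13.012288779256371 0.15402568072876666 46.183859597590455
```

jog_arm(turn=[[0,0,0],[0,0,0],[0,0,0],[0,0,0],[0,0,0],[0,0,0]], dp=[[-5,0,0],[-6,0,0],[-4.5,2,-1],[0,6,-2],[0,6,0],[0,0,0]], gripper=[1,1,1,1,0,0])

```text
clock: 4.5
eef_pos: [574.6, -29.0, 205.2]
eef_rot: [3.051, 1.563, 2.758]
wrist_force: [-0.6, -0.2, -0.1]
finger_gap: 17.0
```

```bash
python3 -c "
from h import *
need(497.3,144.4,140,-0.241)
loc(0,0,200)"; python3 snap.py side s3; python3 snap.py top t3; python3 -c "
from h import *
p=load('s3.npz')['p'];q=load('t3.npz')['p'];cv2.imwrite('pics/s3c.png',np.hstack([cv2.resize(p[170:260,270:360,::-1],(400,400),interpolation=2),cv2.resize(q[170:250,285:365,::-1],(400,400),interpolation=2)]))"
```

```text
t 4.5 pos [574.63 -29.02 205.21] turn deg [-2.94 -0.44 -0.05] dp cm (now) [  6.63  14.37 -12.35] dp after turn [  6.52  14.99 -11.65] F [-0.55 -0.18 -0.12] gap 17.0
t 4.5 pos [574.63 -29.02 205.21] turn deg [-0.25 -0.44 -0.04] dp cm (now) [  0.5  -14.34   1.8 ] dp after turn [  0.52 -14.35   1.73] F [-0.55 -0.18 -0.12] gap 17.0
local now -17.336989108785104 143.4693946181574 205.2115133470034
```

View pics/s3c.png

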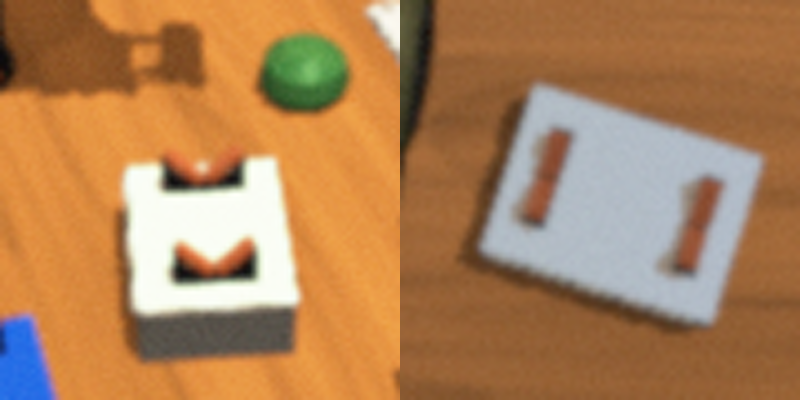

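The lid lies flat on the box in both views: edges parallel, both V forks upright. I'll refine the lid corners, then go to the torch.

```bash
python3 - <<'E'
from h import *
f=load('t3.npz');c=[ray(f,*u,46) for u in ((312.4,186.4),(357.6,201),(347.4,235),(301,219.6))]
c=np.array(c);print(c,c.mean(0));print([np.linalg.norm(c[i]-c[i-1]) for i in range(4)])
P=cloud(f);q=P[170:250,285:365].reshape(-1,3);q=q[(q[:,2]>30)&(q[:,2]<120)]
r=cv2.minAreaRect(q[:,:2].astype(np.float32));print('top',r,np.median(q[:,2]))
x=np.array([np.cos(YAW),np.sin(YAW)]);y=np.array([-x[1],x[0]]);
L=np.c_[(q[:,:2]-C)@x,(q[:,:2]-C)@y,q[:,2]]
# tilt check
m=(abs(L[:,1])<30)&(abs(L[:,0])<42);k=L[m];print('tilt',np.linalg.lstsq(np.c_[k[:,:2],np.ones(len(k))],k[:,2],rcond=None)[0])
for sg in (1,-1):
    m=(L[:,2]>54)&(L[:,1]*sg>0);print(L[m].mean(0),np.percentile(L[m],[2,98],axis=0))
s=load('s3.npz');P=cloud(s);q=P[185:255,290:345].reshape(-1,3);q=q[(s['d'][185:255,290:345].ravel()>0)&(q[:,2]>30)&(q[:,2]<120)]
r=cv2.minAreaRect(q[:,:2].astype(np.float32));print('side',r)
E
```

```text
[[ 615.72 -123.13   46.  ]
 [ 578.73 -245.38   46.  ]
 [ 487.05 -219.38   46.  ]
 [ 525.56  -94.6    46.  ]] [ 551.76 -170.62   46.  ]
[np.float64(94.56852737460275), np.float64(127.72188410703234), np.float64(95.29907811475722), np.float64(130.58535904826402)]
top ((550.2057495117188, -168.2527313232422), (129.58627319335938, 97.88247680664062), 73.11345672607422) 46.36461017005092
tilt [-0.    0.   46.05]
[ 0.15 45.12 66.91] [[-25.41  39.28  55.67]
 [ 25.78  50.8   77.38]]
[  0.41 -38.69  66.96] [[-25.3  -44.7   54.57]
 [ 25.42 -32.96  77.66]]
side ((580.6369018554688, -120.7015380859375), (266.6090393066406, 118.60025024414062), 60.9935302734375)
```

jog_arm(turn=[[-1,-0.2,0],[-1,-0.2,0],[-0.9,0,0],[0,0,0]], dp=[[0,5,-4],[0,5,-4],[2,4,-3.5],[3,0.8,-0.5]], gripper=[0,0,0,0])

```text
clock: 5.1
eef_pos: [499.1, 140.1, 154.8]
eef_rot: [0.898, 1.57, 0.646]
wrist_force: [1.4, 0.1, -0.1]
finger_gap: 64.8
```

```bash
python3 -c "
from h import *
need(497.3,144.4,140,-0.241)"; python3 snap.py wrist w3
```

```text
t 5.1 pos [499.09 140.11 154.76] turn deg [-0.65  0.04 -0.05] dp cm (now) [ 1.48  0.37 -0.28] dp after turn [ 1.48  0.37 -0.28] F [ 1.38  0.09 -0.08] gap 64.8
```

View pics/w3.png

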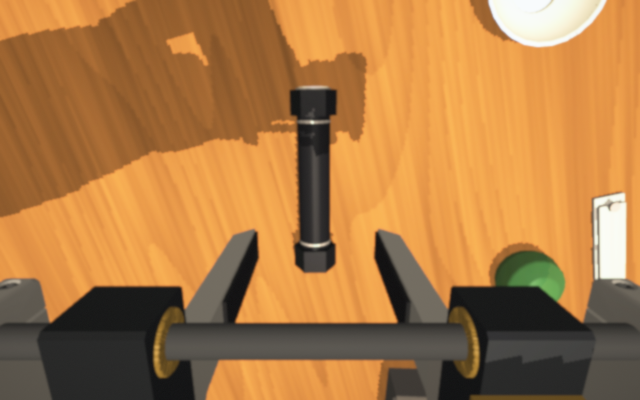

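The torch is now vertical in the picture, from (313,88) to (315,270), and midway between the jaws.

```bash
python3 - <<'E'
from h import *
f=load('w3.npz');P=cloud(f);sl=np.s_[78:285,280:350]
q=P[sl];m=(f['d'][sl]>0)&(q[...,2]>14)&(q[...,2]<50)
m=m.astype(np.uint8);q=q[m>0]
r=cv2.minAreaRect(q[:,:2].astype(np.float32));print(r,np.percentile(q[:,2],[50,99]))
# barrel only, silhouettes at z~18
b=q
x=np.array([np.cos(-.241),np.sin(-.241)]);y=np.array([-x[1],x[0]]);c=np.array(r[0])
l=np.c_[(q[:,:2]-c)@x,(q[:,:2]-c)@y]
for a in range(-85,90,17):
    k=l[(l[:,1]>=a)&(l[:,1]<a+17)]; print(a,k[:,0].min().round(1),k[:,0].max().round(1))
E
```

```text
((497.35186767578125, 144.4088592529297), (170.5627899169922, 41.18745040893555), 76.34697723388672) [30.46 35.99]
-85 -20.4 20.8
-68 -19.9 20.8
-51 -14.4 14.7
-34 -15.0 14.7
-17 -14.7 14.7
0 -15.0 14.7
17 -14.8 14.7
34 -14.3 14.7
51 -20.0 20.0
68 -20.8 20.0
85 -12.1 12.9
```

jog_arm(turn=[[-0.6,0,0],[0,0,0],[0,0,0],[0,0,0],[0,0,0]], dp=[[0,0.4,-0.3],[0,0,0],[4,0,0],[4,0,0],[3,0,0]], gripper=[0,0,0,0,0])

```text
clock: 5.78
eef_pos: [500.4, 140.1, 43.6]
eef_rot: [0.454, 1.566, 0.206]
wrist_force: [0.4, 0.7, -0.5]
finger_gap: 94.3
```

```bash
python3 -c "
from h import *
need(497.4,144.4,5,-0.239)"
```

```text
t 5.78 pos [500.36 140.15  43.59] turn deg [-0.52  0.23 -0.11] dp cm (now) [ 3.86  0.33 -0.41] dp after turn [ 3.86  0.34 -0.39] F [ 0.4   0.69 -0.46] gap 94.3
```

jog_arm(turn=[[-0.5,0.2,0],[0,0,0],[0,0,0],[0,0,0]], dp=[[0,0.5,-0.5],[1.9,0.1,-0.2],[1.5,0,0],[0,0,0]], gripper=[0,0,0,0])

```text
clock: 6.28
eef_pos: [497.6, 147.1, 12.6]
eef_rot: [0.8, 1.566, 0.559]
wrist_force: [0.7, 0.0, -0.4]
finger_gap: 94.2
```

```bash
python3 -c "
from h import *
need(497.4,144.4,5,-0.239)"
```

```text
t 6.28 pos [497.6  147.14  12.59] turn deg [-0.11  0.2  -0.2 ] dp cm (now) [ 0.76 -0.27  0.04] dp after turn [ 0.76 -0.27  0.05] F [ 0.73  0.02 -0.42] gap 94.2
```

jog_arm(turn=[[0,0,0],[0,0,0],[0,0,0],[0,0,0],[0,0,0],[0,0,0],[0,0,0],[0,0,0]], dp=[[0.8,-0.25,0],[0,0,0],[0,0,0],[0,0,0],[0,0,0],[0,0,0],[0,0,0],[0,0,0]], gripper=[0,0.68,0.68,0.68,0.75,0.8,0.8,0.8], grip_force=55)

```text
clock: 7.28
eef_pos: [498.4, 144.7, 6.5]
eef_rot: [0.661, 1.563, 0.42]
wrist_force: [-0.4, -0.1, 0.3]
finger_gap: 29.0
```

```bash
python3 -c "
from h import *
need(497.4,144.4,5,-0.239)"
```

```text
t 7.28 pos [498.4  144.73   6.5 ] turn deg [-0.11  0.37 -0.29] dp cm (now) [ 0.15 -0.06 -0.09] dp after turn [ 0.15 -0.06 -0.09] F [-0.36 -0.11  0.33] gap 29.0
```

jog_arm(turn=[[0,0,0],[0,0,0],[0,0,0],[0,0,0]], dp=[[0,0,0],[-2,0,0],[-5,0,0],[-5.5,0,0]], gripper=[1,1,1,1])

```text
clock: 7.78
eef_pos: [495.1, 143.8, 130.3]
eef_rot: [2.775, 1.568, 2.534]
wrist_force: [-0.1, 0.4, -1.3]
finger_gap: 29.2
```

```bash
python3 -c "
from h import *
loc(0,1,135)"
```

```text
t 7.78 pos [495.05 143.78 130.35] turn deg [ 2.69 -0.13 -0.05] dp cm (now) [ -0.52 -29.19  12.92] dp after turn [ -0.47 -28.55  14.27] F [-0.12  0.42 -1.32] gap 29.2
local now -142.7131466098114 286.54753818267363 130.3473743787291
```

jog_arm(turn=[[0.5,0,0],[0.5,0,0],[0.5,0,0],[0.5,0,0],[0.5,0,0],[0.2,0,0],[0,0,0]], dp=[[-0.3,-3,1.5],[-0.2,-5,2.5],[0,-5,2.5],[0,-5,2.5],[0,-5,2.5],[0,-3,1.5],[0,0,0]], gripper=[1,1,1,1,1,1,1])

```text
clock: 8.65
eef_pos: [555.4, -149.3, 138.6]
eef_rot: [0.884, 1.566, 0.596]
wrist_force: [0.7, 0.3, -1.8]
finger_gap: 28.7
```

```bash
python3 -c "
from h import *
loc(0,1,115)"; python3 snap.py wrist w4;python3 snap.py top t4;python3 snap.py side s4
```

```text
t 8.65 pos [ 555.41 -149.26  138.59] turn deg [ 0.02  0.18 -0.22] dp cm (now) [ 2.35 -2.18  0.15] dp after turn [ 2.36 -2.17  0.16] F [ 0.66  0.27 -1.81] gap 28.7
local now -1.6072455868355382 22.724060804149087 138.5917089106103
```

View pics/w4.png

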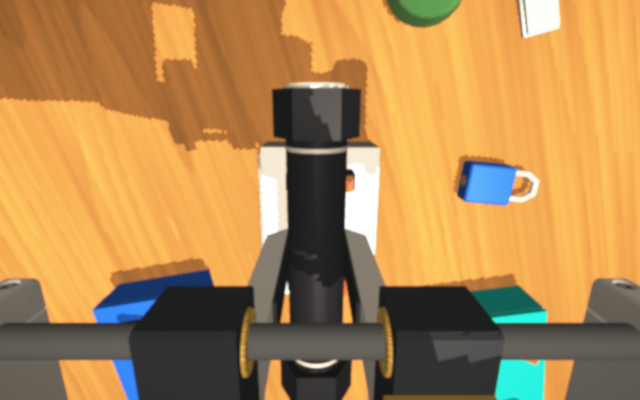

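View pics/s4.png

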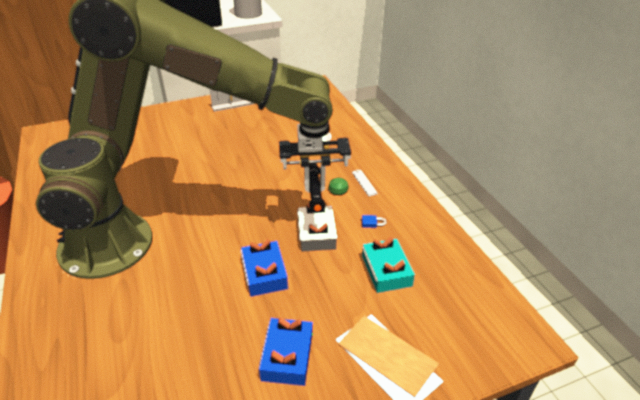

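The wrist view shows the torch gripped straight along the image axis, with the lid behind it from (260,143) to (378,143) and one fork flank at (350,180).

```bash
python3 - <<'E'
from h import *
f=load('w4.npz');P=cloud(f);sl=np.s_[80:300,240:400]
q=P[sl].reshape(-1,3);q=q[f['d'][sl].ravel()>0]
x=np.array([np.cos(YAW),np.sin(YAW)]);y=np.array([-x[1],x[0]]);
L=np.c_[(q[:,:2]-C)@x,(q[:,:2]-C)@y,q[:,2]]
k=L[(abs(L[:,2]-46)<5)];print('lid',np.percentile(k,[.5,50,99.5],axis=0),len(k))
for a in range(-10,65,15):
    j=k[(k[:,1]>=a)&(k[:,1]<a+15)]
    if len(j): print(a,j.min(0),j.max(0))
A=np.c_[k[:,:2],np.ones(len(k))];print(np.linalg.lstsq(A,k[:,2],rcond=None)[0])
fk=L[(L[:,2]>55)&(L[:,2]<90)];print('fork',len(fk),np.percentile(fk,[1,50,99],axis=0))
t=L[L[:,2]>120]
for a in range(-40,115,15):
    j=t[(t[:,1]>=a)&(t[:,1]<a+15)]
    if len(j)>20: print('torch',a,j[:,0].min(),j[:,0].max(),j[:,2].max())
print('t y end',t[:,1].max())
for v in (143,): print([ray(f,u,v,46) for u in (262,378)])
E
```

```text
lid [[-48.74 -22.18  41.2 ]
 [ 24.44  28.57  44.9 ]
 [ 48.01  64.57  46.72]] 4893
-10 [-49.35  -9.99  41.03] [48.32  4.99 47.39]
5 [-49.2    5.03  41.01] [48.62 20.   46.8 ]
20 [-48.95  20.01  41.15] [48.21 34.98 47.18]
35 [-49.01  35.14  41.04] [48.42 49.99 49.23]
50 [-49.09  50.01  41.07] [48.38 64.96 47.02]
[ 0.    0.   44.76]
fork 257 [[-25.08 -47.7   57.07]
 [ 21.83  40.68  72.06]
 [ 26.68  47.87  74.91]]
torch -10 -17.359711265426977 11.996116276120715 165.04675003574744
torch 5 -17.012883253877472 12.547909820563786 189.16475200895636
torch 20 -29.132829604657577 24.42945724208151 209.61131312935578
torch 35 -17.168243403023805 12.161584486824601 165.97958803894423
torch 50 -21.407538923193457 18.548489810132807 247.43647063319085
torch 65 -17.322538642098966 12.406110116234643 165.74261617339738
torch 80 -23.22379203026746 18.54728312344183 169.22880653379838
torch 95 -22.99629577956421 18.49873010881866 169.3100323102932
t y end 107.23239807776795
[array([527.61, -94.07,  46.  ]), array([ 614.68, -119.74,   46.  ])]
```

jog_arm(turn=[[0,0.2,-0.2],[0,0,0],[0,0,0],[0,0,0]], dp=[[0,-2.2,0.25],[2,0,0],[2,0,0],[0,0,0]], gripper=[1,1,1,1])

```text
clock: 9.3
eef_pos: [551.4, -168.5, 98.7]
eef_rot: [-0.297, 1.57, -0.577]
wrist_force: [-0.2, 0.6, -1.0]
finger_gap: 28.8
```

```bash
python3 -c "
from h import *
loc(0.6,1,64)"
```

```text
t 9.3 pos [ 551.35 -168.51   98.74] turn deg [0.46 0.02 0.01] dp cm (now) [ 3.47 -0.21  0.06] dp after turn [ 3.47 -0.21  0.06] F [-0.16  0.61 -1.03] gap 28.8
local now -0.030063555998686462 3.106217178428742 98.7387569384929
```

jog_arm(turn=[[0.4,0,0],[0,0,0],[0,0,0],[0,0,0]], dp=[[0.5,-0.2,0.1],[1.2,0,0],[1,0,0],[0.2,0,0]], gripper=[1,1,1,1])

```text
clock: 9.8
eef_pos: [552.4, -171.2, 69.7]
eef_rot: [-0.164, 1.568, -0.451]
wrist_force: [-0.0, -0.2, -2.2]
finger_gap: 28.8
```

```bash
python3 -c "
from h import *
loc(0.6,1,64)"
```

```text
t 9.8 pos [ 552.39 -171.21   69.66] turn deg [0.06 0.15 0.02] dp cm (now) [ 0.57  0.02 -0.11] dp after turn [ 0.57  0.02 -0.11] F [-0.   -0.19 -2.18] gap 28.8
local now 1.7294523792514385 0.8134346625048932 69.66498883309734
```

jog_arm(turn=[[0,0.1,0],[0,0,0],[0,0,0]], dp=[[0.3,0,-0.1],[0.2,0,0],[0.1,0,0]], gripper=[1,1,1])

```text
clock: 10.18
eef_pos: [552.2, -171.1, 64.4]
eef_rot: [-0.158, 1.568, -0.445]
wrist_force: [-0.3, 0.8, 5.9]
finger_gap: 28.8
```

```bash
python3 -c "
from h import *
loc(0.6,1,64);print(st()[0]['moment'])"
```

```text
t 10.18 pos [ 552.22 -171.12   64.42] turn deg [0.06 0.17 0.03] dp cm (now) [ 0.04  0.01 -0.09] dp after turn [ 0.04  0.01 -0.09] F [-0.32  0.81  5.87] gap 28.8
local now 1.5431897885859434 0.8532102532432465 64.41657371999106
[ 0.11  0.23 -0.08]
```

jog_arm(turn=[[0,0,0],[0,0,0]], dp=[[0.1,0,0],[0,0,0]], gripper=[1,1])

```text
clock: 10.42
eef_pos: [552.3, -171.1, 64.5]
eef_rot: [-0.13, 1.567, -0.417]
wrist_force: [0.1, 0.1, -1.0]
finger_gap: 28.8
```

```bash
python3 -c "
from h import *
loc(0.6,1,64);print(st()[0]['moment'])"
```

```text
t 10.43 pos [ 552.33 -171.14   64.54] turn deg [0.05 0.21 0.03] dp cm (now) [ 0.05  0.01 -0.11] dp after turn [ 0.05  0.01 -0.11] F [ 0.06  0.05 -1.03] gap 28.8
local now 1.6513085884073475 0.861183966547305 64.53682770197389
[-0.04  0.12  0.01]
```

jog_arm(turn=[[0,0,0],[0,0,0]], dp=[[0.15,0,0],[0.2,0,0]], gripper=[1,1])

```text
clock: 10.68
eef_pos: [552.5, -171.2, 64.0]
eef_rot: [-0.141, 1.566, -0.428]
wrist_force: [-13.6, 4.6, 28.9]
finger_gap: 29.1
```

```bash
python3 -c "
from h import *
loc(0.6,1,64);print(st()[0]['moment'])"
```

```text
t 10.68 pos [ 552.54 -171.21   64.  ] turn deg [0.06 0.26 0.04] dp cm (now) [-0.    0.01 -0.13] dp after turn [-0.    0.01 -0.13] F [-13.56   4.61  28.88] gap 29.1
local now 1.8781410531478333 0.8575608903981925 63.99778373707668
[ 0.93  2.75 -0.06]
```

jog_arm(turn=[[0,0.2,0],[0,0,0]], dp=[[-0.05,0,-0.12],[0.12,0,-0.02]], gripper=[1,1])

```text
clock: 10.92
eef_pos: [552.1, -171.1, 64.5]
eef_rot: [-0.203, 1.566, -0.49]
wrist_force: [1.2, -0.5, 7.0]
finger_gap: 28.9
```

```bash
python3 -c "
from h import *
loc(0.6,1,64);print(st()[0]['moment'])"; python3 snap.py side s5;python3 -c "
from h import *
loc(0.6,1,64);print(st()[0]['moment'])"
```

```text
t 10.93 pos [ 552.1  -171.14   64.46] turn deg [0.06 0.24 0.05] dp cm (now) [ 0.05  0.02 -0.08] dp after turn [ 0.05  0.02 -0.08] F [ 1.2 -0.5  7. ] gap 28.9
local now 1.4271557411935432 0.8011208116058222 64.4561800521439
[-0.   -0.15 -0.07]
t 10.97 pos [ 552.15 -171.13   64.41] turn deg [0.05 0.25 0.05] dp cm (now) [ 0.04  0.02 -0.09] dp after turn [ 0.04  0.02 -0.09] F [ 1.52 -0.1   6.49] gap 28.7
local now 1.480099707912358 0.8252684322488928 64.40596848578576
[-0.    0.02 -0.05]
```

jog_arm(turn=[[0,0,0]], dp=[[0.14,0,-0.03]], gripper=[1])

```text
clock: 11.1
eef_pos: [552.4, -171.2, 64.1]
eef_rot: [-0.144, 1.565, -0.431]
wrist_force: [-6.0, 4.2, 20.4]
finger_gap: 28.9
```

```bash
python3 snap.py side s6;python3 -c "
from h import *
loc(0.6,1,64);print(st()[0]['moment'])"
```

```text
t 11.15 pos [ 552.33 -171.17   64.16] turn deg [0.06 0.33 0.05] dp cm (now) [ 0.02  0.02 -0.11] dp after turn [ 0.02  0.02 -0.11] F [-4.23  2.1  14.56] gap 28.7
local now 1.660975710146956 0.8375275643703455 64.16179561882582
[ 0.35  0.86 -0.14]
```

jog_arm(turn=[[0,0,0]], dp=[[0.12,0,-0.07]], gripper=[1])

```text
clock: 11.28
eef_pos: [552.3, -171.2, 64.2]
eef_rot: [-0.12, 1.563, -0.407]
wrist_force: [-3.2, 1.3, 15.3]
finger_gap: 28.7
```

```bash
for i in 7 8 9; do python3 snap.py side s$i;python3 -c "
from h import *
loc(0.6,1,64);print(st()[0]['moment'])"; done; python3 snap.py top t9; python3 snap.py wrist w9; python3 -c "
from h import *
loc(0.6,1,64)
p=load('s9.npz')['p'];q=load('t9.npz')['p'];cv2.imwrite('pics/s9c.png',np.hstack([cv2.resize(p[170:260,270:360,::-1],(400,400),interpolation=2),cv2.resize(q[170:250,285:365,::-1],(400,400),interpolation=2)]))"
```

```text
t 11.32 pos [ 552.33 -171.17   64.21] turn deg [0.05 0.46 0.05] dp cm (now) [ 0.02  0.02 -0.11] dp after turn [ 0.02  0.02 -0.11] F [-2.28  2.03 13.3 ] gap 28.8
local now 1.658771300611357 0.8352935450938219 64.21364290634699
[ 0.28  0.63 -0.08]
t 11.38 pos [ 552.33 -171.17   64.19] turn deg [0.05 0.45 0.05] dp cm (now) [ 0.02  0.02 -0.11] dp after turn [ 0.02  0.02 -0.11] F [-2.87  1.28 14.6 ] gap 28.8
local now 1.663281164365984 0.8317372281809431 64.19453539357109
[ 0.23  0.66 -0.07]
t 11.43 pos [ 552.31 -171.15   64.18] turn deg [0.05 0.44 0.05] dp cm (now) [ 0.02  0.02 -0.1 ] dp after turn [ 0.02  0.02 -0.1 ] F [-3.26  1.79 14.12] gap 28.8
local now 1.6401403726682038 0.8495795215849069 64.18083522477677
[ 0.3   0.66 -0.12]
t 11.53 pos [ 552.34 -171.17   64.19] turn deg [0.05 0.45 0.05] dp cm (now) [ 0.02  0.02 -0.11] dp after turn [ 0.02  0.02 -0.11] F [-3.24  0.49 13.97] gap 28.8
local now 1.6674086300652058 0.8354640645822307 64.19462157268859
```

View pics/s9c.png

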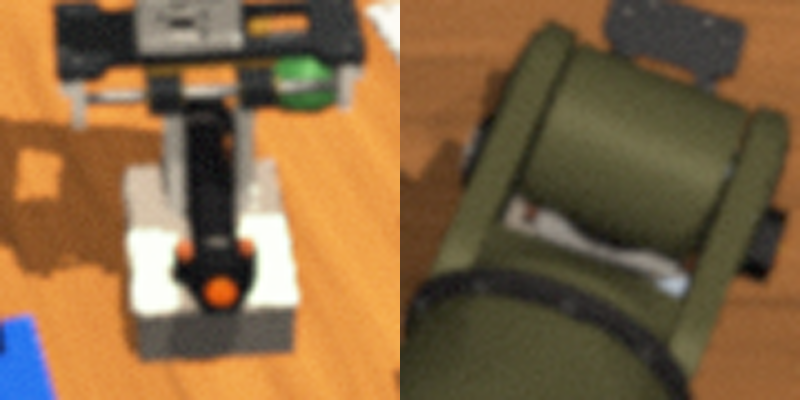

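View pics/w9.png

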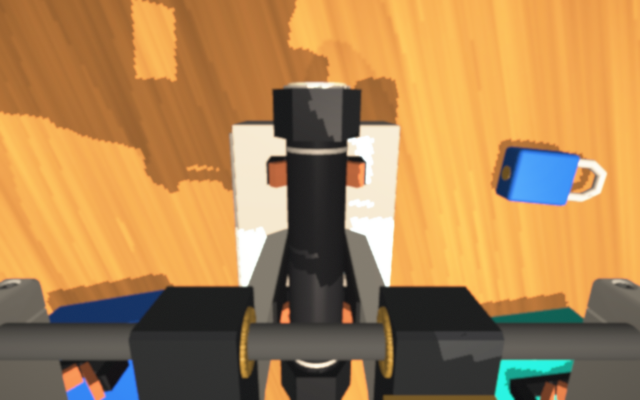

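The torch is centred in the +y fork, with flanks visible equally either side at (277,172) and (357,172) and the collar outside. A last numeric check for level and seating height.

```bash
python3 - <<'E'
from h import *
f=load('w9.npz');P=cloud(f);sl=np.s_[80:300,240:400]
q=P[sl].reshape(-1,3);q=q[f['d'][sl].ravel()>0]
x=np.array([np.cos(YAW),np.sin(YAW)]);y=np.array([-x[1],x[0]]);
L=np.c_[(q[:,:2]-C)@x,(q[:,:2]-C)@y,q[:,2]]
k=L[abs(L[:,2]-46)<4];print('lid z',np.median(k[:,2]),np.linalg.lstsq(np.c_[k[:,:2],np.ones(len(k))],k[:,2],rcond=None)[0])
t=L[(L[:,2]>76)&(L[:,2]<100)&(abs(L[:,0])<16)]
for a in range(14,62,8):
    j=t[(t[:,1]>=a)&(t[:,1]<a+8)]
    if len(j): print(a,j[:,0].min(),j[:,0].max(),np.percentile(j[:,2],98))
print(L[L[:,2]>76][:,1].max())
loc(0,0,64)
E
```

```text
lid z 44.9296540197183 [ 0.    0.   44.93]
14 -13.573753316014512 15.383742125959282 90.50325796855066
22 -13.904103465994329 15.669509710510507 90.34106175767472
30 -13.864345884656931 15.476815662272788 90.41421352147552
38 -13.736999223553816 15.676709946944072 90.49416660815122
46 -13.395382696203416 15.648164801408427 90.50653109837899
54 -15.49617799672983 15.96281933145953 93.30693542077518
85.39085850325465
t 11.53 pos [ 552.34 -171.17   64.19] turn deg [0.05 0.45 0.05] dp cm (now) [ 0.02 -0.08 -0.17] dp after turn [ 0.02 -0.08 -0.17] F [-3.24  0.49 13.97] gap 28.8
local now 1.6674086300652058 0.8354640645822307 64.19462157268859
```

```bash
python3 -c "
from cell import order,manip
print(manip.read_state()['wrist_force']);print(order.sign_off())"
```

```text
[-3.23821251  0.4878672  13.96970919]
the job is handed in; nothing more can be done
None
```

I shut the lid with the closed fingertips, then laid the torch in the cradle and handed the job in at about 11.5 s while still gripping and pressing it.

**Lid:** I pressed until the fingers stopped at 46.2 mm (46 mm expected when shut) with about 13 N. Afterwards the depth pictures showed it flat with no tilt. I did not see the orange tab itself behind the rim.

**Torch:** I gripped it at mid-barrel and lowered it into both forks.
- **Seating:** the barrel top was about 45.5 mm above the lid's outer face, where 45 mm is expected, and it was level to within about 0.2 mm over the visible part. It was centred along the V to about 1 mm.
- **Collars:** the +y collar was clearly outside its fork in the wrist view, and the side view of the -y end looked right.

**Press:** the wrist read a steady 14 N upward, so about 16 N on the V with the torch's weight. About 3 N of sideways force towards the robot remained, so by estimate both flanks carry load but not quite equally.

**Did not go to plan:** one earlier press step briefly reached about 29 N with 14 N sideways. I eased off and re-centred before the final press.

**Measurements that disagreed:** the top and side cameras differed by about 5 mm in y on the dock and torch positions. I used the wrist camera, which matched the given sizes.

I did not touch the other objects.

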